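# Set the tea cups on their matching coasters

### The job

Lay the tea table for four guests: stand each of the four glazed tea cups upright in the middle of the coaster whose inlay has the cup's own colour. Set the cups down gently, without dropping them or knocking them over, and leave the steel tea tin and the black jar standing where they are.

Things in the scene. Friction and masses are not known exactly. Their poses are not given: they have to be found in the camera images.
- cup_white_mid (a point): Loose round white glazed tea cup without handle, open at the top, 62 mm across (2 mm less at the foot), 56 mm high, wall 4 mm, 0.1 to 0.2 kg, standing upright on the table. The point is on its axis, half-way up (28 mm above its foot); z up along the axis.
- cup_green_mid (a point): Loose round pale green glazed tea cup without handle, open at the top, 60 mm across (2 mm less at the foot), 62 mm high, wall 4 mm, 0.1 to 0.2 kg, standing upright on the table. The point is on its axis, half-way up (31 mm above its foot); z up along the axis.
- cup_blue_mid (a point): Loose round dark blue glazed tea cup without handle, open at the top, 56 mm across (2 mm less at the foot), 66 mm high, wall 4 mm, 0.1 to 0.2 kg, standing upright on the table. The point is on its axis, half-way up (33 mm above its foot); z up along the axis.
- cup_red_mid (a point): Loose round brick red glazed tea cup without handle, open at the top, 58 mm across (2 mm less at the foot), 60 mm high, wall 4 mm, 0.1 to 0.2 kg, standing upright on the table. The point is on its axis, half-way up (30 mm above its foot); z up along the axis.
- coaster_white_top (a point): Flat round coaster fixed to the table: a dark wooden disc 100 mm across with a white glazed inlay 88 mm across, 7 mm high in all. It belongs to the white cup. The point is the centre of its top face, 7 mm above the table; z up.
- coaster_green_top (a point): Flat round coaster fixed to the table: a dark wooden disc 100 mm across with a pale green glazed inlay 88 mm across, 7 mm high in all. It belongs to the pale green cup. The point is the centre of its top face, 7 mm above the table; z up.
- coaster_blue_top (a point): Flat round coaster fixed to the table: a dark wooden disc 100 mm across with a dark blue glazed inlay 88 mm across, 7 mm high in all. It belongs to the dark blue cup. The point is the centre of its top face, 7 mm above the table; z up.
- coaster_red_top (a point): Flat round coaster fixed to the table: a dark wooden disc 100 mm across with a brick red glazed inlay 88 mm across, 7 mm high in all. It belongs to the brick red cup. The point is the centre of its top face, 7 mm above the table; z up.
- tea_tin_mid (a point): Round steel tea tin with a lid, 50 mm across, 70 mm high, standing loose among the cups; not to be moved. The point is on its axis, 35 mm above its foot; z up.
- jar_mid (a point): Small black lidded jar, 48 mm across, 64 mm high, standing loose among the cups; not to be moved. The point is on its axis, 32 mm above its foot; z up.

How it is judged:
By the outcome, as a careful person would: the job done as asked, in the order asked, and still so for the second after the job is handed in, with the robot touching nothing.
It also fails if it takes over 112 s, if anything falls off the work surface, if the arm or the gripper's body presses on something with over 40 N, if the wrist force passes 120 N, or if a joint passes its speed limit or range.

### The arm

A 7-joint arm with a two-finger parallel gripper is mounted at the origin on the work surface. World frame = base frame: x ahead of the robot, y to its left, z up, the work surface at z = 0. Lengths are in m, angles in rad, forces in N, time in s.
With the tool pointing down it reaches from about 0.4 to 0.925 m from the base axis. Payload 5.6 kg.
Tool frame: the origin (TCP) lies at the very end of the fingers, on their centre line; the grasp point (between the pads) lies 19 mm behind it; z points along the fingers, y is the line along which they close (so a half turn about z gives the same grasp; the last joint's range is limited). The gripper opens to 85 mm and grips with 20 to 120 N. Pads are 22 mm wide; open, the fingers measure 114 mm over their backs; the gripper's body (76 mm by 85 mm) begins 54 mm behind the grasp point. The pads swing forward as they close: fully open they stand 13 mm farther back than shut.
Start: joints at [1.248, 0.468, -0.012, 1.603, 0.006, 1.071, -0.056], TCP at [0.179, -0.625, 0.231] pointing down, gripper open.
Joint ranges: [-2.53, 2.53], [-0.31, 2.02], [-1.57, 1.55], [0.28, 2.44], [-1.29, 4.43], [0.15, 1.84], [-2.92, 2.92]. Speed limits (rad/s): [2.57, 2.57, 3.14, 3.14, 3.14, 3.14, 3.14].

### API

Orientations are given as a unit quaternion [x, y, z, w].
In Python, from rig import bot gives the robot as it stands. The module is installed in compiled form; this text tells all that it offers.
- The arm moves only by the shell command python3 -m handwheel 'ROWS' [FORCE]. ROWS is JSON, a list of rows, each a list of 3 entries, a list of its own where there are three numbers: the finger opening in mm, from 0 to 85.4, then the shift along the tool's x, y, z as a fraction of full scale, then the turn, a rotation vector about the tool's x, y, z as a fraction of full scale. A call has 1 to 5 rows; each row shifts and turns the commanded pose from where the row before left it, along the tool's axes as they then stand; what a row does not reach is not made up. Full scale, the value 1, is 30 mm for a shift and 360 degrees for a turn. A row lasts 1/10 s, in which the tool goes at most 50 mm and 8.59 degrees, less where a joint would pass 70% of its speed; a pose out of reach is approached as far as the arm can. A call with a number of a shift or a turn outside -1 to 1 is refused whole. A call with a gripper value outside its range is refused whole. The fingers move at their own pace and stop on an object; FORCE is the grip in N (left out, the last holds). Time passes only in rows, so rows that do not move let the fingers close. It gives the time, the measured TCP pose, the force, the opening and the grip force at its end, in the units of the state.
- bot.get_state(): the state, without advancing time (a new reading comes with each control period).
- bot.snapshot(name): name is "scene" or "top"; returns the picture (480x640x3 uint8, red, green, blue); there is no depth.
- bot.calibration(name): a dict with "K" (3x3 intrinsics, pixels), "R" (3x3) and "t" (3): a world point X has camera coordinates R X + t. Camera axes: x right, y down, z forward; pixel columns grow to the right and rows downward; lengths in m; the calibration is good to about 2 mm. A picture is of the moment at which its call begins. calibration takes no time and is no camera call.
- bot.sign_off(): hands the job in; it is judged then, once.
The state is a dict: "time_s": time; "joints": joint angles; "joint_velocities": joint speeds; "joint_efforts": joint torques, N m; "position": TCP position; "ee_rot": TCP orientation; "ft_force": force on the tool from outside, world axes, zero at the start; "torque": the same for the moment, N m; "gripper_width": finger opening in m; "grip_force": force on a finger pad.
Only numpy, scipy, OpenCV 4.12 (cv2) and the standard library are available. Lean on these libraries where they do the work, as an engineer would, in place of code of your own. Each camera call takes 0.05 s, during which the arm holds its last target. There are 200 camera calls.

## Working session

There is one attempt and no reset: what is moved stays moved. The work goes in short steps, Python scripts to look and compute and a shell command to move; the robot and the scene stay as the last step left them, time stands still between calls to the robot, and variables do not carry over. Pictures are saved under pics/ and viewed, at most 14 in all, crops included, and the job is handed in when it is done.

```bash
mkdir -p pics
python3 - <<'E'
from rig import bot
import cv2
for n in("scene","top"):
    cv2.imwrite(f"pics/{n}0.png",bot.snapshot(n)[:,:,::-1]); c=bot.calibration(n); print(n,c)
s=bot.get_state(); print(s)
E
```

```text
scene {'K': array([[586.31099396,   0.        , 319.39979686],
       [  0.        , 586.31099396, 234.21190625],
       [  0.        ,   0.        ,   1.        ]]), 'R': array([[ 0.07164341,  0.99740811,  0.00665397],
       [ 0.85578014, -0.05804081, -0.51407355],
       [-0.51235493,  0.04252432, -0.8577203 ]]), 't': array([-0.05039498, -0.40749017,  1.49807992])}
top {'K': array([[440.55838833,   0.        , 318.11709171],
       [  0.        , 440.55838833, 237.35270491],
       [  0.        ,   0.        ,   1.        ]]), 'R': array([[ 0.02068967, -0.99927087, -0.03208856],
       [-0.99875451, -0.01920016, -0.04605188],
       [ 0.0454022 ,  0.03300139, -0.99842353]]), 't': array([0.00391596, 0.52104478, 0.91966036])}
{'time_s': 0.1, 'joints': array([ 1.24800877,  0.46831431, -0.01161406,  1.60352531,  0.00598523,
        1.07139521, -0.05630462]), 'joint_velocities': array([ 2.05219959e-04, -1.15866852e-03, -9.95503169e-05, -1.58240119e-03,
       -4.37182984e-04,  3.15751662e-04,  6.21294741e-04]), 'joint_efforts': array([ 9.80793557e-04, -5.33520162e+01,  2.13949266e-02, -2.51966965e+01,
        1.14537563e-02,  4.27805877e-03, -3.19069818e-05]), 'position': array([ 0.17930812, -0.62425993,  0.2304198 ]), 'ee_rot': array([ 9.90235106e-01,  1.39405127e-01, -1.60254291e-04, -7.87616339e-04]), 'ft_force': array([ 0.41321496,  0.25808705, -0.32742562]), 'torque': array([ 0.00279497, -0.02095357, -0.0229826 ]), 'grip_force': 0.0, 'gripper_width': 0.08534670359922185}
```

View pics/scene0.png

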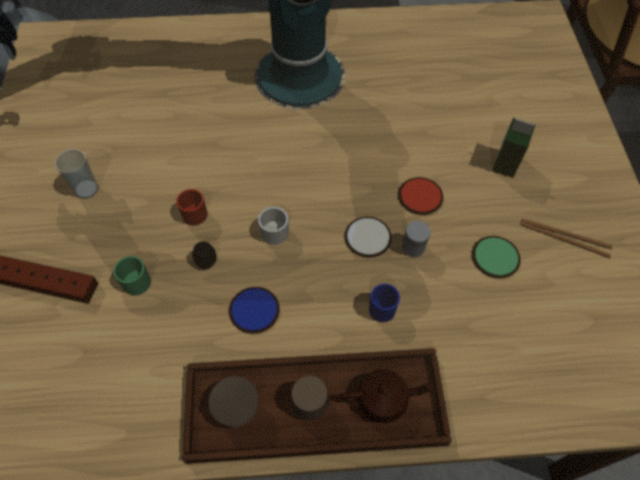

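View pics/top0.png

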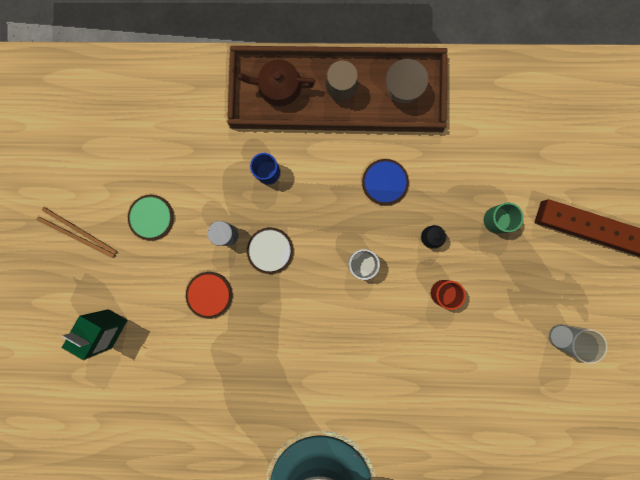

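Scene view: cups are red (192,207), white (273,225), green (132,275) and blue (384,302). The tin is at (416,238) and the jar at (204,255). Top view: cups are blue (265,168), green (505,218), red (450,295) and white (364,265). Coasters are blue (386,182), green (151,217), white (270,250) and red (209,295). The tin is at (222,233), close to the white coaster, and the jar is at (433,237).

```bash
cat > meas.py <<'E'
from rig import bot
import cv2, numpy as np
HUE={'red':lambda h,s,v:((h<9)|(h>172))&(s>130),'green':lambda h,s,v:(h>45)&(h<85)&(s>70),
'blue':lambda h,s,v:(h>105)&(h<130)&(s>110),'white':lambda h,s,v:(s<45)&(v>95),'black':lambda h,s,v:v<45}
def ray(n,px,z):
    c=bot.calibration(n); d=c['R'].T@np.linalg.inv(c['K'])@[px[0],px[1],1]; o=-c['R'].T@c['t']
    return o+d*(z-o[2])/d[2]
def hull(img,col,seed,r=40):
    h,s,v=cv2.split(cv2.cvtColor(img,cv2.COLOR_RGB2HSV)); m=HUE[col](h,s,v).astype(np.uint8)
    w=np.zeros_like(m); cv2.circle(w,seed,r,1,-1); m=cv2.morphologyEx(m*w,cv2.MORPH_CLOSE,np.ones((3,3)))
    cs=cv2.findContours(m,cv2.RETR_EXTERNAL,cv2.CHAIN_APPROX_NONE)[0]
    return cv2.convexHull(max(cs,key=cv2.contourArea))
def mid(img,n,col,seed,z,r=40):
    H=hull(img,col,seed,r); M=cv2.moments(H); c=(M['m10']/M['m00'],M['m01']/M['m00'])
    return ray(n,c,z)[:2]*1e3, [int(a) for a in cv2.boundingRect(H)]
E
python3 - <<'E'
from meas import *
np.set_printoptions(precision=1,suppress=True)
I={n:bot.snapshot(n) for n in('top','scene')}
T={'cup red':('red',(450,295),(192,207),.03,25),'cup white':('white',(364,265),(273,225),.028,26),'cup green':('green',(505,218),(132,275),.031,27),
'cup blue':('blue',(265,168),(384,302),.033,25),'co red':('red',(209,295),(421,196),.007,32),'co white':('white',(270,250),(369,237),.007,26),
'co green':('green',(151,217),(497,257),.007,32),'co blue':('blue',(386,182),(255,310),.007,32),'tin':('white',(222,233),(416,238),.035,21),'jar':('black',(433,237),(204,255),.032,20)}
for k,(c,a,b,z,r) in T.items():
    print(k,*[x for n,s in(('top',a),('scene',b)) for x in mid(I[n],n,c,s,z,r)])
E
```

```text
cup red [ 409.1 -254.4] [431, 280, 35, 30] [ 406.8 -252.8] [177, 190, 29, 34]
cup white [466.7 -81.8] [349, 249, 31, 31] [450.5 -80.8] [258, 207, 30, 25]
cup green [ 566.9 -365.3] [484, 203, 39, 30] [ 564. -365.] [113, 256, 37, 38]
cup blue [663.1 128.2] [250, 153, 30, 31] [655.4 130.2] [371, 285, 28, 35]
co red [394.5 247.3] [187, 274, 42, 42] [395.4 246.9] [400, 178, 42, 35]
co white [491.7 118. ] [249, 230, 42, 42] [491.9 118.2] [347, 218, 42, 36]
co green [558.3 379.4] [129, 197, 42, 41] [559.  379.9] [475, 237, 44, 39]
co blue [ 643.2 -125.8] [365, 161, 42, 41] [ 644.7 -125.8] [231, 289, 46, 42]
tin [525.4 219.1] [208, 221, 24, 25] [502.7 220. ] [407, 221, 23, 20]
jar [ 526.2 -222.6] [421, 226, 25, 22] [ 530.4 -223.5] [192, 242, 24, 27]
```

Run:
```python
from meas import *
out=[]
for n,ps in(('top',((364,265),(265,168),(222,233))),('scene',((273,225),(384,302),(416,238)))):
    I=bot.snapshot(n); row=[]
    for x,y in ps:
        c=cv2.convertScaleAbs(I[y-25:y+25,x-25:x+25],alpha=1.5); c=cv2.resize(c,(250,250),interpolation=cv2.INTER_NEAREST)
        for k in range(0,250,50): c[:4,k]=c[k,:4]=c[-4:,k]=c[k,-4:]=(255,0,255)
        row.append(c)
    out.append(np.hstack(row))
cv2.imwrite('pics/zoom.png',np.vstack(out)[:,:,::-1])
```

```text
(no output)
```

View pics/zoom.png

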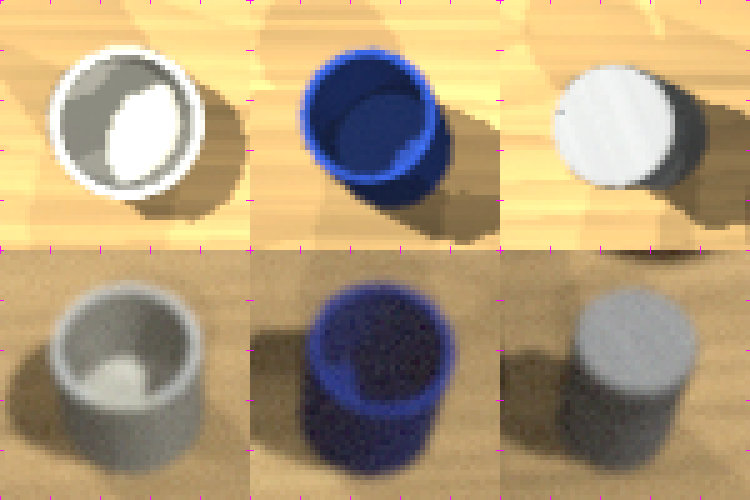

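The zoom shows the rims clearly. In the top view the rim centres are white (363.9,263.9), blue (263.1,165.7) and tin lid (219.2,232.9). In the scene view they are white (272.7,218.9), blue (384.7,296.6) and tin lid (417.5,230.7). I'll cast these onto the rim planes.

Run:
```python
from meas import *
for k,a,b,z in(('white',(363.9,263.9),(272.7,218.9),.056),('blue',(263.1,165.7),(384.7,296.6),.066),('tin',(219.2,232.9),(417.5,230.7),.07)):
    print(k,(ray('top',a,z)*1e3).round(1),(ray('scene',b,z)*1e3).round(1))
```

```text
white [467.4 -80.   56. ] [467.6 -79.8  56. ]
blue [660.8 126.4  66. ] [662.1 126.2  66. ]
tin [523.3 210.3  70. ] [524.2 210.1  70. ]
```

```bash
cat > st.py <<'E'
from meas import *
import sys
from scipy.spatial.transform import Rotation as Ro
s=bot.get_state(); p=s['position']*1e3; R=Ro.from_quat(s['ee_rot'])
E=(Ro.from_quat([.5**.5,.5**.5,0,0]).inv()*R).as_rotvec(degrees=True)
print('t',round(s['time_s'],2),'p',p.round(1),'rotErrDeg',E.round(2),'w',round(s['gripper_width']*1e3,1),'grip',round(s['grip_force'],1),'F',s['ft_force'].round(1))
if len(sys.argv)>1:
    d=R.inv().apply(np.array(sys.argv[1:4],float)-p)/30; print('tool shift (full scales)',d.round(3))
E
python3 -m handwheel '[[85,[0,0,0],[0,0,-0.02283]],[85,[0,0,0],[0,0,-0.02283]],[85,[0,0,0],[0,0,-0.02283]],[85,[0,0,0],[0,0,-0.02283]],[85,[0,0,0],[0,0,-0.02283]]]' 30
python3 -m handwheel '[[85,[0,0,0],[0,0,-0.02283]],[85,[0,0,0],[0,0,-0.02283]],[85,[0,0,0],[0,0,-0.02283]],[85,[0,0,0],[0,0,-0.02283]],[85,[0,0,0],[0,0,0]]]'
python3 st.py 408 -253.5 130
```

```text
time_s: 0.8
position: [0.1794, -0.6247, 0.2312]
ee_rot: [0.877, 0.481, -0.0, -0.0]
ft_force: [-0.2, -0.0, 0.1]
gripper_width: 0.0851
grip_force: 0.0
time_s: 1.3
position: [0.1793, -0.6247, 0.2311]
ee_rot: [0.707, 0.707, 0.0, -0.0]
ft_force: [-0.3, 0.0, 0.6]
gripper_width: 0.0848
grip_force: 0.0
t 1.3 p [ 179.3 -624.7  231.1] rotErrDeg [-0.01  0.02 -0.  ] w 84.8 grip 0.0 F [-0.3  0.   0.6]
tool shift (full scales) [12.371  7.624  3.377]
```

```bash
python3 -m handwheel '[[85,[0.825,0.508,0],[0,0,0]],[85,[0.825,0.508,0],[0,0,0]],[85,[0.825,0.508,0],[0,0,0]],[85,[0.825,0.508,0],[0,0,0]],[85,[0.825,0.508,0],[0,0,0]]]' >/dev/null
python3 -m handwheel '[[85,[0.825,0.508,0],[0,0,0]],[85,[0.825,0.508,0],[0,0,0]],[85,[0.825,0.508,0],[0,0,0]],[85,[0.825,0.508,0],[0,0,0]],[85,[0.825,0.508,0],[0,0,0]]]' >/dev/null
python3 -m handwheel '[[85,[0.825,0.508,0.2],[0,0,0]],[85,[0.825,0.508,0.7],[0,0,0]],[85,[0.825,0.508,0.9],[0,0,0]],[85,[0.825,0.508,0.9],[0,0,0]],[85,[0.825,0.508,0.677],[0,0,0]]]' >/dev/null
python3 -m handwheel '[[85,[0,0,0],[0,0,0]],[85,[0,0,0],[0,0,0]]]' >/dev/null
python3 st.py 408 -253.5 18
```

```text
t 3.0 p [ 408.2 -253.1  129.8] rotErrDeg [0.04 0.02 0.05] w 85.2 grip 0.0 F [-0.9 -1.2 -0.3]
tool shift (full scales) [-0.014 -0.005  3.726]
```

```bash
python3 -m handwheel '[[85,[0,0,0.6],[0,0,0]],[85,[0,0,0.9],[0,0,0]],[85,[0,0,0.9],[0,0,0]],[85,[0,0,0.8],[0,0,0]],[85,[0,0,0.45],[0,0,0]]]' >/dev/null
python3 -m handwheel '[[85,[0,0,0.2],[0,0,0]],[85,[0,0,0],[0,0,0]],[70,[0,0,0],[0,0,0]],[62,[0,0,0],[0,0,0]],[50,[0,0,0],[0,0,0]]]'  30
python3 -m handwheel '[[50,[0,0,0],[0,0,0]],[50,[0,0,0],[0,0,0]],[50,[0,0,0],[0,0,0]],[50,[0,0,0],[0,0,0]]]' 30
python3 st.py 395 247 130
```

```text
time_s: 4.0
position: [0.4091, -0.2541, 0.0158]
ee_rot: [0.707, 0.707, 0.0, 0.001]
ft_force: [-0.8, 0.0, 6.1]
gripper_width: 0.0576
grip_force: 31.0
time_s: 4.4
position: [0.4091, -0.2541, 0.0158]
ee_rot: [0.707, 0.707, 0.0, 0.001]
ft_force: [-0.6, 0.2, 5.2]
gripper_width: 0.0578
grip_force: 31.0
t 4.4 p [ 409.1 -254.1   15.8] rotErrDeg [-0.13 -0.09  0.01] w 57.8 grip 31.0 F [-0.6  0.2  5.2]
tool shift (full scales) [16.696 -0.465 -3.834]
```

```bash
python3 -m handwheel '[[50,[0,0,-0.3],[0,0,0]],[50,[0,0,-0.7],[0,0,0]],[50,[0,0,-1],[0,0,0]],[50,[0,0,-1],[0,0,0]],[50,[0.3,0,-0.6],[0,0,0]]]'
python3 -m handwheel '[[50,[0.7,0,-0.23],[0,0,0]],[50,[0.9,0,0],[0,0,0]],[50,[0.9,0,0],[0,0,0]],[50,[0.9,0,0],[0,0,0]],[50,[0.9,0,0],[0,0,0]]]' >/dev/null
python3 -m handwheel '[[50,[0.9,0,0],[0,0,0]],[50,[0.9,-0.1,0],[0,0,0]],[50,[0.9,-0.1,0],[0,0,0]],[50,[0.9,-0.1,0],[0,0,0]],[50,[0.9,-0.1,0],[0,0,0]]]' >/dev/null
python3 -m handwheel '[[50,[0.9,-0.065,0],[0,0,0]],[50,[0.9,0,0],[0,0,0]],[50,[0.9,0,0],[0,0,0]],[50,[0.9,0,0],[0,0,0]],[50,[0.9,0,0],[0,0,0]]]' >/dev/null
python3 -m handwheel '[[50,[0.9,0,0],[0,0,0]],[50,[0.7,0,0],[0,0,0]],[50,[0.5,0,0],[0,0,0]],[50,[0.2,0,0],[0,0,0]],[50,[0,0,0],[0,0,0]]]'
python3 st.py 395 247 23
```

```text
time_s: 4.9
position: [0.4087, -0.2458, 0.1252]
ee_rot: [0.708, 0.706, 0.0, 0.002]
ft_force: [-0.4, -0.3, -1.6]
gripper_width: 0.0575
grip_force: 32.7
time_s: 6.9
position: [0.3939, 0.2239, 0.1297]
ee_rot: [0.707, 0.708, 0.0, 0.0]
ft_force: [-0.1, -0.6, -1.7]
gripper_width: 0.0581
grip_force: 32.7
t 6.9 p [393.9 223.9 129.7] rotErrDeg [-0.01 -0.   -0.07] w 58.1 grip 32.7 F [-0.1 -0.6 -1.7]
tool shift (full scales) [0.771 0.035 3.556]
```

```bash
python3 -m handwheel '[[50,[0.5,0.035,0.5],[0,0,0]],[50,[0.271,0,0.8],[0,0,0]],[50,[0,0,0.8],[0,0,0]],[50,[0,0,0.7],[0,0,0]],[50,[0,0,0.45],[0,0,0]]]' >/dev/null
python3 -m handwheel '[[50,[0,0,0],[0,0,0]],[50,[0,0,0],[0,0,0]]]' >/dev/null
python3 st.py 395 247 23
python3 - <<'E'
from meas import *
I=bot.snapshot('scene'); J=bot.snapshot('top')
a=I[130:280,330:530]; b=J[220:370,110:310]
cv2.imwrite('pics/p1.png',cv2.resize(np.hstack([a,b]),(800,300))[:,:,::-1])
E
```

```text
t 7.6 p [395.5 246.4  32.3] rotErrDeg [-0.01 -0.    0.03] w 57.8 grip 32.8 F [-0.1  0.8 -0.9]
tool shift (full scales) [ 0.021 -0.017  0.309]
```

View pics/p1.png

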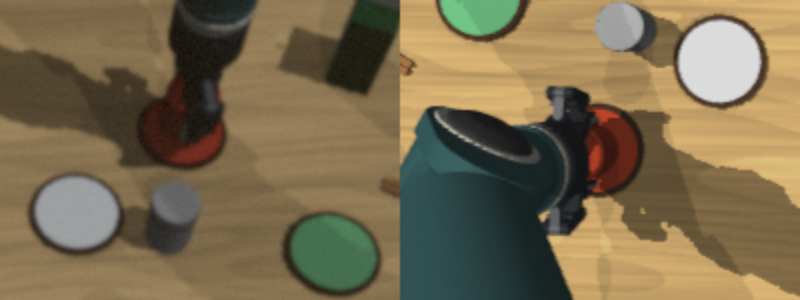

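The red cup is held over its coaster (crop around (185,130) in the scene half). The tin and the neighbouring coasters are clear. I'll lower it slowly now.

```bash
python3 -m handwheel '[[50,[0,0,0.12],[0,0,0]],[50,[0,0,0.08],[0,0,0]],[50,[0,0,0.05],[0,0,0]],[50,[0,0,0.02],[0,0,0]],[50,[0,0,0],[0,0,0]]]'
python3 st.py 395 247 23
```

```text
time_s: 8.2
position: [0.3951, 0.2466, 0.0236]
ee_rot: [0.707, 0.707, -0.0, -0.0]
ft_force: [0.4, 0.5, -1.2]
gripper_width: 0.0578
grip_force: 32.8
t 8.2 p [395.1 246.6  23.6] rotErrDeg [ 0.01 -0.01 -0.  ] w 57.8 grip 32.8 F [ 0.4  0.5 -1.2]
tool shift (full scales) [ 0.013 -0.004  0.021]
```

```bash
python3 -m handwheel '[[50,[0,0,0.02],[0,0,0]],[50,[0,0,0.015],[0,0,0]],[50,[0,0,0],[0,0,0]]]' | grep -E "ft|pos"
python3 -m handwheel '[[50,[0,0,0.02],[0,0,0]],[50,[0,0,0.01],[0,0,0]],[50,[0,0,0],[0,0,0]]]'| grep -E "ft|pos"
```

```text
position: [0.3952, 0.2468, 0.0229]
ft_force: [-0.5, -0.6, 2.6]
position: [0.3952, 0.2467, 0.0228]
ft_force: [-4.6, -1.9, 13.1]
```

```bash
python3 -m handwheel '[[50,[0,0,-0.02],[0,0,0]],[60,[0,0,0],[0,0,0]],[64,[0,0,0],[0,0,0]],[75,[0,0,0],[0,0,0]],[84,[0,0,0],[0,0,0]]]' | grep -E "ft|pos|wid"
python3 -m handwheel '[[84,[0,0,0],[0,0,0]],[84,[0,0,0],[0,0,0]],[84,[0,0,-0.2],[0,0,0]],[84,[0,0,-0.5],[0,0,0]],[84,[0,0,-1],[0,0,0]]]'| grep -E "ft|pos|wid"
python3 -m handwheel '[[84,[0,0,-1],[0,0,0]],[84,[0,0,-0.9],[0,0,0]],[84,[0,0,0],[0,0,0]]]'| grep -E "ft|pos|wid"
python3 st.py 467.5 -80 130
```

```text
position: [0.3952, 0.2466, 0.0223]
ft_force: [0.8, -0.6, 0.1]
gripper_width: 0.084
position: [0.3939, 0.2459, 0.0729]
ft_force: [1.1, -0.2, -0.0]
gripper_width: 0.0839
position: [0.3971, 0.248, 0.1339]
ft_force: [0.5, -0.4, 0.7]
gripper_width: 0.084
t 10.1 p [397.1 248.  133.9] rotErrDeg [-0.36  0.17  0.01] w 84.0 grip 0.0 F [ 0.5 -0.4  0.7]
tool shift (full scales) [-10.935   2.346   0.112]
```

```bash
python3 -m handwheel '[[84,[-0.5,0.1,0],[0,0,0]],[84,[-0.9,0.2,0],[0,0,0]],[84,[-0.9,0.2,0],[0,0,0]],[84,[-0.9,0.2,0],[0,0,0]],[84,[-0.9,0.2,0],[0,0,0]]]' >/dev/null
python3 -m handwheel '[[84,[-0.9,0.2,0],[0,0,0]],[84,[-0.9,0.2,0],[0,0,0]],[84,[-0.9,0.2,0],[0,0,0]],[84,[-0.9,0.2,0],[0,0,0]],[84,[-0.9,0.2,0],[0,0,0]]]' >/dev/null
python3 -m handwheel '[[84,[-0.9,0.2,0],[0,0,0]],[84,[-0.9,0.2,0],[0,0,0]],[84,[-0.5,0.1,0],[0,0,0]],[84,[0,0,0],[0,0,0]],[84,[0,0,0],[0,0,0]]]' >/dev/null
python3 st.py 467.5 -80 12
```

```text
t 11.6 p [466.7 -79.8 130. ] rotErrDeg [0.06 0.04 0.  ] w 84.3 grip 0.0 F [ 0.2  1.5 -0.4]
tool shift (full scales) [-0.011  0.032  3.933]
```

```bash
python3 -m handwheel '[[84,[0,0.03,0.6],[0,0,0]],[84,[0,0,0.9],[0,0,0]],[84,[0,0,0.9],[0,0,0]],[84,[0,0,0.8],[0,0,0]],[84,[0,0,0.5],[0,0,0]]]' >/dev/null
python3 -m handwheel '[[84,[0,0,0.2],[0,0,0]],[84,[0,0,0],[0,0,0]],[74,[0,0,0],[0,0,0]],[66,[0,0,0],[0,0,0]],[54,[0,0,0],[0,0,0]]]'  30 >/dev/null
python3 -m handwheel '[[54,[0,0,0],[0,0,0]],[54,[0,0,0],[0,0,0]],[54,[0,0,0],[0,0,0]]]' 30
python3 st.py 491.8 118 130
```

```text
time_s: 12.9
position: [0.4685, -0.0804, 0.0145]
ee_rot: [0.707, 0.707, 0.0, 0.001]
ft_force: [-1.8, 1.2, 5.0]
gripper_width: 0.0606
grip_force: 31.5
t 12.9 p [468.5 -80.4  14.5] rotErrDeg [-0.07 -0.03  0.03] w 60.6 grip 31.5 F [-1.8  1.2  5. ]
tool shift (full scales) [ 6.612  0.777 -3.851]
```

```bash
python3 -m handwheel '[[54,[0,0,-0.3],[0,0,0]],[54,[0,0,-0.7],[0,0,0]],[54,[0,0,-1],[0,0,0]],[54,[0,0,-1],[0,0,0]],[54,[0.3,0,-0.6],[0,0,0]]]' >/dev/null
python3 -m handwheel '[[54,[0.6,0.1,-0.25],[0,0,0]],[54,[0.9,0.1,0],[0,0,0]],[54,[0.9,0.2,0],[0,0,0]],[54,[0.9,0.2,0],[0,0,0]],[54,[0.9,0.1,0],[0,0,0]]]' >/dev/null
python3 -m handwheel '[[54,[0.9,0.08,0],[0,0,0]],[54,[0.7,0,0],[0,0,0]],[54,[0.4,0,0],[0,0,0]],[54,[0.1,0,0],[0,0,0]],[54,[0,0,0],[0,0,0]]]'
python3 st.py 491.8 118 21.5
```

```text
time_s: 14.4
position: [0.4914, 0.1171, 0.1291]
ee_rot: [0.707, 0.707, -0.0, 0.0]
ft_force: [-0.8, -0.2, -0.8]
gripper_width: 0.0605
grip_force: 33.2
t 14.4 p [491.4 117.1 129.1] rotErrDeg [ 0.   -0.04  0.  ] w 60.5 grip 33.2 F [-0.8 -0.2 -0.8]
tool shift (full scales) [0.032 0.012 3.585]
```

```bash
python3 -m handwheel '[[54,[0.02,0.01,0.5],[0,0,0]],[54,[0,0,0.8],[0,0,0]],[54,[0,0,0.8],[0,0,0]],[54,[0,0,0.7],[0,0,0]],[54,[0,0,0.4],[0,0,0]]]' >/dev/null
python3 -m handwheel '[[54,[0,0,0.15],[0,0,0]],[54,[0,0,0.1],[0,0,0]],[54,[0,0,0.06],[0,0,0]],[54,[0,0,0.02],[0,0,0]],[54,[0,0,0],[0,0,0]]]' | grep -E "ft|pos"
python3 -m handwheel '[[54,[0,0,0.015],[0,0,0]],[54,[0,0,0],[0,0,0]]]' | grep -E "ft|pos"
```

```text
position: [0.4923, 0.1183, 0.0235]
ft_force: [0.2, 0.2, -2.1]
position: [0.492, 0.1182, 0.0228]
ft_force: [-0.6, 0.0, -1.5]
```

```bash
python3 -m handwheel '[[54,[0,0,0.02],[0,0,0]],[54,[0,0,0.01],[0,0,0]],[54,[0,0,0],[0,0,0]]]' | grep -E "ft|pos"
python3 -m handwheel '[[54,[0,0,0.02],[0,0,0]],[54,[0,0,0],[0,0,0]]]' | grep -E "ft|pos"
```

```text
position: [0.4918, 0.1182, 0.0216]
ft_force: [0.2, -0.2, -1.4]
position: [0.4918, 0.1182, 0.0216]
ft_force: [-2.7, -0.9, 4.8]
```

Contact. Next I release, retreat and head for the blue cup at (661,126.4).

```bash
python3 -m handwheel '[[54,[0,0,-0.01],[0,0,0]],[63,[0,0,0],[0,0,0]],[67,[0,0,0],[0,0,0]],[76,[0,0,0],[0,0,0]],[84,[0,0,0],[0,0,0]]]' | grep -E "ft|pos|wid"
python3 -m handwheel '[[84,[0,0,0],[0,0,0]],[84,[0,0,0],[0,0,0]],[84,[0,0,-0.2],[0,0,0]],[84,[0,0,-0.5],[0,0,0]],[84,[0,0,-1],[0,0,0]]]'| grep -E "ft|pos|wid"
python3 -m handwheel '[[84,[0,0,-1],[0,0,0]],[84,[0,0,-0.9],[0,0,0]],[84,[0,0,0],[0,0,0]]]'>/dev/null
python3 -m handwheel '[[84,[0.05,0.5,0],[0,0,0]],[84,[0.05,0.9,0],[0,0,0]],[84,[0.05,0.9,0],[0,0,0]],[84,[0.05,0.9,0],[0,0,0]],[84,[0.08,0.9,0],[0,0,0]]]'>/dev/null
python3 -m handwheel '[[84,[0,0.9,0],[0,0,0]],[84,[0,0.5,0],[0,0,0]],[84,[0,0.14,0],[0,0,0]],[84,[0,0,0],[0,0,0]],[84,[0,0,0],[0,0,0]]]'>/dev/null
python3 st.py 661 126.4 16
```

```text
position: [0.4919, 0.1183, 0.0213]
ft_force: [-0.8, 0.5, 0.6]
gripper_width: 0.0839
position: [0.4905, 0.118, 0.0724]
ft_force: [-0.7, 0.6, 0.9]
gripper_width: 0.0838
t 18.4 p [659.9 126.8 129.2] rotErrDeg [ 0.07 -0.01 -0.03] w 83.8 grip 0.0 F [-0.2 -0.6  0.1]
tool shift (full scales) [-0.011  0.041  3.775]
```

```bash
python3 -c "
from meas import *
print(ray('top',(265,130),.03)*1e3,ray('top',(265,130),0)*1e3)"
python3 -m handwheel '[[74,[0,0.03,0.5],[0,0,0]],[74,[0,0,0.8],[0,0,0]],[74,[0,0,0.9],[0,0,0]],[74,[0,0,0.8],[0,0,0]],[74,[0,0,0.5],[0,0,0]]]' | grep -E "ft|pos|wid"
python3 -m handwheel '[[74,[0,0,0.26],[0,0,0]],[74,[0,0,0],[0,0,0]],[67,[0,0,0],[0,0,0]],[60,[0,0,0],[0,0,0]],[48,[0,0,0],[0,0,0]]]'  30 >/dev/null
python3 -m handwheel '[[48,[0,0,0],[0,0,0]],[48,[0,0,0],[0,0,0]],[48,[0,0,0],[0,0,0]]]' 30
python3 st.py 644 -126 130
```

```text
[744.16779963 130.30694378  30.        ] [752.90171907 135.13215713   0.        ]
position: [0.6599, 0.1261, 0.0214]
ft_force: [-0.1, 0.0, -0.6]
gripper_width: 0.0741
time_s: 19.7
position: [0.6627, 0.1269, 0.018]
ee_rot: [0.707, 0.707, 0.001, 0.001]
ft_force: [-2.5, -0.9, 5.7]
gripper_width: 0.0539
grip_force: 31.5
t 19.7 p [662.7 126.9  18. ] rotErrDeg [-0.11  0.01  0.01] w 53.9 grip 31.5 F [-2.5 -0.9  5.7]
tool shift (full scales) [-8.428 -0.614 -3.736]
```

```bash
python3 -m handwheel '[[48,[0,0,-0.3],[0,0,0]],[48,[0,0,-0.7],[0,0,0]],[48,[0,0,-1],[0,0,0]],[48,[0,0,-1],[0,0,0]],[48,[-0.3,0,-0.6],[0,0,0]]]' >/dev/null
python3 -m handwheel '[[48,[-0.6,0,-0.15],[0,0,0]],[48,[-0.9,-0.1,0],[0,0,0]],[48,[-0.9,-0.1,0],[0,0,0]],[48,[-0.9,-0.1,0],[0,0,0]],[48,[-0.9,-0.1,0],[0,0,0]]]' >/dev/null
python3 -m handwheel '[[48,[-0.9,-0.1,0],[0,0,0]],[48,[-0.9,-0.1,0],[0,0,0]],[48,[-0.9,0,0],[0,0,0]],[48,[-0.7,0,0],[0,0,0]],[48,[-0.4,0,0],[0,0,0]]]' >/dev/null
python3 -m handwheel '[[48,[-0.1,0,0],[0,0,0]],[48,[0,0,0],[0,0,0]],[48,[0,0,0],[0,0,0]]]'
python3 st.py 644 -126 25
```

```text
time_s: 21.5
position: [0.6438, -0.1238, 0.1289]
ee_rot: [0.706, 0.708, 0.0, -0.0]
ft_force: [0.1, 0.3, -1.0]
gripper_width: 0.0537
grip_force: 32.0
t 21.5 p [ 643.8 -123.8  128.9] rotErrDeg [ 0.02  0.06 -0.1 ] w 53.7 grip 32.0 F [ 0.1  0.3 -1. ]
tool shift (full scales) [-0.077  0.007  3.463]
```

```bash
python3 -m handwheel '[[48,[-0.06,0,0.5],[0,0,0]],[48,[0,0,0.8],[0,0,0]],[48,[0,0,0.8],[0,0,0]],[48,[0,0,0.6],[0,0,0]],[48,[0,0,0.35],[0,0,0]]]' >/dev/null
python3 -m handwheel '[[48,[0,0,0.15],[0,0,0]],[48,[0,0,0.1],[0,0,0]],[48,[0,0,0.06],[0,0,0]],[48,[0,0,0.03],[0,0,0]],[48,[0,0,0],[0,0,0]]]' | grep -E "ft|pos"
python3 -m handwheel '[[48,[0,0,0.02],[0,0,0]],[48,[0,0,0],[0,0,0]]]' | grep -E "ft|pos"
```

```text
position: [0.6443, -0.1273, 0.028]
ft_force: [0.0, 0.2, -1.4]
position: [0.644, -0.1273, 0.027]
ft_force: [-0.1, -0.3, -1.2]
```

```bash
python3 -m handwheel '[[48,[0.03,0,0.03],[0,0,0]],[48,[0,0,0.02],[0,0,0]],[48,[0,0,0],[0,0,0]]]' | grep -E "ft|pos"
python3 -m handwheel '[[48,[0,0,0.02],[0,0,0]],[48,[0,0,0],[0,0,0]]]' | grep -E "ft|pos"
```

```text
position: [0.6438, -0.1262, 0.0251]
ft_force: [-0.0, 1.0, -1.3]
position: [0.6439, -0.1262, 0.025]
ft_force: [-1.2, -0.2, 3.6]
```

```bash
python3 -m handwheel '[[48,[0,0,-0.01],[0,0,0]],[57,[0,0,0],[0,0,0]],[62,[0,0,0],[0,0,0]],[72,[0,0,0],[0,0,0]],[80,[0,0,0],[0,0,0]]]' | grep -E "ft|pos|wid"
python3 -m handwheel '[[80,[0,0,0],[0,0,0]],[80,[0,0,0],[0,0,0]],[80,[0,0,-0.2],[0,0,0]],[80,[0,0,-0.5],[0,0,0]],[80,[0,0,-1],[0,0,0]]]'| grep -E "ft|pos|wid"
python3 -m handwheel '[[80,[0,0,-1],[0,0,0]],[80,[0,0,-0.8],[0,0,0]],[80,[0,0,0],[0,0,0]]]'>/dev/null
python3 -m handwheel '[[80,[-0.5,-0.2,0],[0,0,0]],[80,[-0.9,-0.3,0],[0,0,0]],[80,[-0.9,-0.3,0],[0,0,0]],[80,[-0.9,-0.3,0],[0,0,0]],[80,[-0.9,-0.3,0],[0,0,0]]]'>/dev/null
python3 -m handwheel '[[80,[-0.9,-0.3,0],[0,0,0]],[80,[-0.9,-0.3,0],[0,0,0]],[80,[-0.9,-0.3,0],[0,0,0]],[80,[-0.9,-0.2,0],[0,0,0]],[80,[-0.26,-0.017,0],[0,0,0]]]'>/dev/null
python3 -m handwheel '[[80,[0,0,0],[0,0,0]],[80,[0,0,0],[0,0,0]]]'>/dev/null
python3 st.py 565.5 -365.1 15
```

```text
position: [0.6439, -0.1263, 0.0249]
ft_force: [-0.3, 0.0, 0.4]
gripper_width: 0.0798
position: [0.6425, -0.1261, 0.0754]
ft_force: [0.3, -0.1, -0.3]
gripper_width: 0.0803
t 25.7 p [ 568.5 -363.4  129.5] rotErrDeg [ 0.02  0.1  -0.07] w 79.9 grip 0.0 F [-0.5 -0.1 -0. ]
tool shift (full scales) [-0.064 -0.1    3.817]
```

```bash
python3 -m handwheel '[[80,[0,0,0.3],[0,0,0]],[80,[0,0,0.3],[0,0,0]],[80,[0,0,0],[0,0,0]]]'>/dev/null
python3 st.py 565.5 -365.1 15
```

```text
t 26.0 p [ 567.6 -363.5  109.8] rotErrDeg [ 0.17  0.11 -0.09] w 80.1 grip 0.0 F [-0.1  0.4 -0.1]
tool shift (full scales) [-0.06  -0.06   3.161]
```

```bash
python3 -m handwheel '[[80,[-0.04,-0.04,0.4],[0,0,0]],[80,[0,0,0.8],[0,0,0]],[80,[0,0,0.8],[0,0,0]],[80,[0,0,0.6],[0,0,0]],[80,[0,0,0.35],[0,0,0]]]' >/dev/null
python3 -m handwheel '[[80,[0,0,0.1],[0,0,0]],[80,[0,0,0],[0,0,0]],[80,[0,0,0],[0,0,0]]]'  30 >/dev/null
python3 st.py 565.5 -365.1 15
```

```text
t 26.8 p [ 568.  -366.6   21.5] rotErrDeg [-0.09 -0.05  0.  ] w 80.3 grip 0.0 F [ 0.2 -0.1  0.2]
tool shift (full scales) [ 0.05  -0.082  0.215]
```

```bash
python3 -m handwheel '[[80,[0.04,-0.06,0.2],[0,0,0]],[80,[0,0,0],[0,0,0]],[72,[0,0,0],[0,0,0]],[64,[0,0,0],[0,0,0]],[52,[0,0,0],[0,0,0]]]'  30 
python3 -m handwheel '[[52,[0,0,0],[0,0,0]],[52,[0,0,0],[0,0,0]],[52,[0,0,0],[0,0,0]]]' 30
python3 st.py 558.6 379.6 130
```

```text
time_s: 27.3
position: [0.5658, -0.3653, 0.0151]
ee_rot: [0.707, 0.707, 0.0, 0.0]
ft_force: [0.5, 1.0, 1.0]
gripper_width: 0.058
grip_force: 32.4
time_s: 27.6
position: [0.5658, -0.3652, 0.015]
ee_rot: [0.707, 0.707, 0.0, 0.0]
ft_force: [-0.2, -0.1, 5.8]
gripper_width: 0.0578
grip_force: 32.6
t 27.6 p [ 565.8 -365.2   15. ] rotErrDeg [-0.05 -0.03  0.  ] w 57.8 grip 32.6 F [-0.2 -0.1  5.8]
tool shift (full scales) [24.825 -0.237 -3.845]
```

```bash
python3 -m handwheel '[[52,[0,0,-0.3],[0,0,0]],[52,[0,0,-0.7],[0,0,0]],[52,[0,0,-1],[0,0,0]],[52,[0,0,-1],[0,0,0]],[52,[0.3,0,-0.6],[0,0,0]]]' >/dev/null
python3 -m handwheel '[[52,[0.6,0,-0.25],[0,0,0]],[52,[0.95,0,0],[0,0,0]],[52,[0.95,0,0],[0,0,0]],[52,[0.95,0,0],[0,0,0]],[52,[0.95,0,0],[0,0,0]]]' >/dev/null
python3 -m handwheel '[[52,[0.95,0,0],[0,0,0]],[52,[0.95,0,0],[0,0,0]],[52,[0.95,0,0],[0,0,0]],[52,[0.95,0,0],[0,0,0]],[52,[0.95,0,0],[0,0,0]]]' >/dev/null
python3 -m handwheel '[[52,[0.95,-0.1,0],[0,0,0]],[52,[0.95,-0.1,0],[0,0,0]],[52,[0.95,-0.04,0],[0,0,0]],[52,[0.95,0,0],[0,0,0]],[52,[0.95,0,0],[0,0,0]]]' >/dev/null
python3 -m handwheel '[[52,[0.95,0,0],[0,0,0]],[52,[0.95,0,0],[0,0,0]],[52,[0.95,0,0],[0,0,0]],[52,[0.95,0,0],[0,0,0]],[52,[0.95,0,0],[0,0,0]]]' >/dev/null
python3 -m handwheel '[[52,[0.95,0,0],[0,0,0]],[52,[0.95,0,0],[0,0,0]],[52,[0.95,0,0],[0,0,0]],[52,[0.95,0,0],[0,0,0]],[52,[0.95,0,0],[0,0,0]]]' >/dev/null
python3 -m handwheel '[[52,[0.6,0,0],[0,0,0]],[52,[0.3,0,0],[0,0,0]],[52,[0.2,0,0],[0,0,0]],[52,[0,0,0],[0,0,0]],[52,[0,0,0],[0,0,0]]]'
python3 st.py 558.6 379.6 22
```

```text
time_s: 31.1
position: [0.5586, 0.3774, 0.1297]
ee_rot: [0.708, 0.707, -0.0, 0.0]
ft_force: [0.7, -0.3, -1.8]
gripper_width: 0.0582
grip_force: 32.6
t 31.1 p [558.6 377.4 129.7] rotErrDeg [ 0.01 -0.07  0.09] w 58.2 grip 32.6 F [ 0.7 -0.3 -1.8]
tool shift (full scales) [ 7.70e-02 -1.00e-03  3.59e+00]
```

```bash
python3 -m handwheel '[[52,[0,0,0.5],[0,0,0]],[52,[0,0,0.8],[0,0,0]],[52,[0,0,0.8],[0,0,0]],[52,[0,0,0.7],[0,0,0]],[52,[0,0,0.4],[0,0,0]]]' >/dev/null
python3 -m handwheel '[[52,[0,0,0.15],[0,0,0]],[52,[0,0,0.08],[0,0,0]],[52,[0,0,0.03],[0,0,0]],[52,[0,0,0],[0,0,0]]]' | grep -E "ft|pos"
python3 st.py 558.6 379.6 22
```

```text
position: [0.5587, 0.3793, 0.027]
ft_force: [-0.2, 1.0, -2.0]
t 32.0 p [558.7 379.3  27. ] rotErrDeg [-0.07  0.05  0.01] w 57.7 grip 32.6 F [-0.2  1.  -2. ]
tool shift (full scales) [ 0.01  -0.005  0.168]
```

```bash
python3 -m handwheel '[[52,[0,0,0.06],[0,0,0]],[52,[0,0,0.04],[0,0,0]],[52,[0,0,0.03],[0,0,0]],[52,[0,0,0],[0,0,0]]]' | grep -E "ft|pos"
python3 -m handwheel '[[52,[0,0,0.02],[0,0,0]],[52,[0,0,0],[0,0,0]]]' | grep -E "ft|pos"
python3 -m handwheel '[[52,[0,0,0.015],[0,0,0]],[52,[0,0,0],[0,0,0]]]' | grep -E "ft|pos"
```

```text
position: [0.5582, 0.3788, 0.0222]
ft_force: [-0.1, 0.1, -1.3]
position: [0.5583, 0.3789, 0.0221]
ft_force: [-1.1, -0.9, 3.3]
position: [0.5582, 0.3789, 0.022]
ft_force: [-1.7, -2.2, 5.6]
```

```bash
python3 -m handwheel '[[52,[0,0,-0.015],[0,0,0]],[61,[0,0,0],[0,0,0]],[66,[0,0,0],[0,0,0]],[76,[0,0,0],[0,0,0]],[84,[0,0,0],[0,0,0]]]' | grep -E "ft|pos|wid"
python3 -m handwheel '[[84,[0,0,0],[0,0,0]],[84,[0,0,0],[0,0,0]],[84,[0,0,-0.2],[0,0,0]],[84,[0,0,-0.5],[0,0,0]],[84,[0,0,-1],[0,0,0]]]'| grep -E "ft|pos|wid"
python3 -m handwheel '[[84,[0,0,-1],[0,0,0]],[84,[0,0,-1],[0,0,0]],[84,[0,0,-1],[0,0,0]],[84,[0.5,-0.5,-0.5],[0,0,0]],[84,[0.7,-0.7,0],[0,0,0]]]'>/dev/null
python3 -m handwheel '[[84,[0.7,-0.7,0],[0,0,0]],[84,[0.7,-0.7,0],[0,0,0]],[84,[0.7,-0.7,0],[0,0,0]],[84,[0.7,-0.7,0],[0,0,0]],[84,[0.7,-0.7,0],[0,0,0]]]'>/dev/null
python3 -m handwheel '[[84,[0.7,-0.7,0],[0,0,0]],[84,[0.7,-0.7,0],[0,0,0]],[84,[0.5,-0.5,0],[0,0,0]],[84,[0,0,0],[0,0,0]],[84,[0,0,0],[0,0,0]]]'
python3 - <<'E'
from meas import *
I=bot.snapshot('scene'); J=bot.snapshot('top')
cv2.imwrite('pics/e.png',cv2.resize(np.vstack([I[120:360,80:640],J[120:360,80:640]]),(700,600))[:,:,::-1])
E
```

```text
position: [0.5583, 0.3789, 0.0215]
ft_force: [-0.2, 0.0, -0.2]
gripper_width: 0.0838
position: [0.5571, 0.378, 0.072]
ft_force: [0.9, -0.4, 0.6]
gripper_width: 0.084
time_s: 35.3
position: [0.3589, 0.5773, 0.1779]
ee_rot: [0.706, 0.708, -0.0, 0.0]
ft_force: [0.5, -0.6, -0.9]
gripper_width: 0.0841
grip_force: 0.0
```

View pics/e.png

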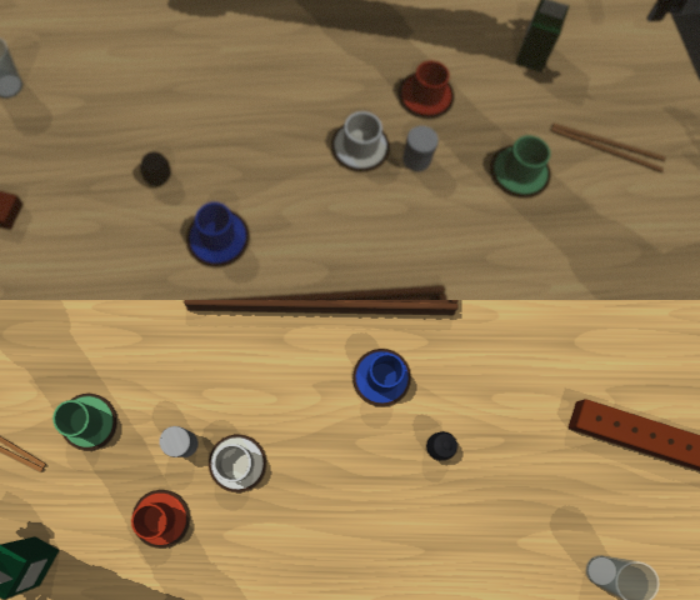

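All four cups stand upright on their own coasters, and the tin and jar look unmoved. I'll check the centring with one zoom of the rims.

Run:
```python
from meas import *
P={'red':(395,247.,.067),'white':(491.8,118,.063),'green':(558.6,379.6,.069),'blue':(644,-126,.073)}
out=[]
for n in('top','scene'):
    I=bot.snapshot(n); c=bot.calibration(n); row=[]
    for k,(x,y,z) in P.items():
        q=c['K']@(c['R']@[x/1e3,y/1e3,z]+c['t']); u,v=q[:2]/q[2]; u0,v0=int(u)-20,int(v)-20
        w=cv2.resize(cv2.convertScaleAbs(I[v0:v0+40,u0:u0+40],alpha=1.6),(200,200),interpolation=cv2.INTER_CUBIC)
        cv2.drawMarker(w,(int((u-u0+.5)*5),int((v-v0+.5)*5)),(255,255,0),0,12,1); row.append(w)
    out.append(np.hstack(row))
cv2.imwrite('pics/z2.png',np.vstack(out)[:,:,::-1])
I=bot.snapshot('top'); print(mid(I,'top','black',(433,237),.032,20),mid(I,'top','white',(222,233),.035,21))
```

```text
(array([ 526.22318075, -222.17776103]), [421, 226, 24, 22]) (array([525.50001853, 218.97595726]), [208, 221, 24, 25])
```

View pics/z2.png

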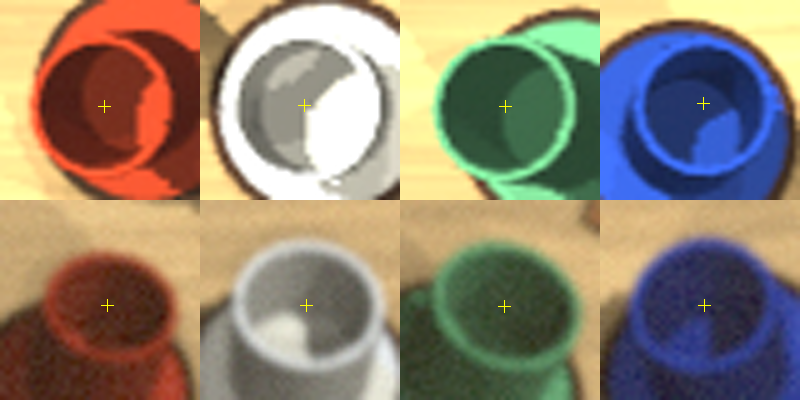

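The expected rim centres (crosses) sit in the middle of every rim to within about 2 mm, for example red at (104,106) and blue at (703,103). The tin and jar haven't moved, so I'm handing in.

```bash
python3 -c "
from rig import bot
print(bot.sign_off())"
```

```text
the job is handed in; nothing more can be done
None
```

All four cups stand upright within about 2 mm of the middle of their matching coasters, the tin and jar have not moved, and the job is handed in at about 36 s of the 112 s limit.

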